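# Shut and hook the packed desk case

### The arm

A 6-joint arm with a two-finger parallel gripper is mounted at the origin on the work surface. World frame = base frame: x ahead of the robot, y to its left, z up, the work surface at z = 0. Lengths are in m, angles in rad, forces in N, time in s.
With the tool pointing down it reaches from about 0.3 to 0.775 m from the base axis. Payload 14.6 kg.
Tool frame: the origin (TCP) lies on the centre line of the jaws, within the pads' length; the fingertips stand 19 mm ahead of it and the grasp point (between the pads) is the TCP; z points along the fingers, x is the direction in which the jaws open and shut, and the axes are right-handed (so a half turn about z gives the same grasp; the last joint's range is limited). The gripper opens to 94 mm and grips with 3 to 60 N. Pads are 16 mm wide; open, the fingers measure 119 mm over their backs; the gripper's body (75 mm by 177 mm) begins 78 mm behind the grasp point.
Start: joints at [1.132, 0.3, 1.521, -0, 1.321, -0.067], TCP at [0.2, 0.512, 0.187] pointing down, gripper open.
Joint ranges: [-3.03, 3.03], [-0.79, 2.21], [0.23, 2.52], [-1.04, 4.18], [0, 3.07], [-2.55, 2.55]. Speed limits (rad/s): [2.22, 2.22, 2.57, 3.14, 3.14, 3.14].

### API

Orientations are given as [roll, pitch, yaw] about the fixed x, y, z axes, in that order (R = Rz(yaw) Ry(pitch) Rx(roll)).
In Python, from station import ctrl, imaging gives the robot as it stands.
- The arm moves only by the shell command python3 -m handwheel 'ROWS' [OPENING] [FORCE]. ROWS is JSON, a list that holds one entry, the list of rows, each a list of 4 numbers: the shift along the tool's x, y, z in m, then the turn about the tool's z in rad. A call has 1 to 10 rows; each row shifts and turns the pose as measured when the row begins, along the tool's axes as they then stand; what a row does not reach is not made up. A row lasts 1/10 s, in which the tool goes at most 50 mm and 8.59 degrees, less where a joint would pass 70% of its speed; a pose out of reach is approached as far as the arm can. A call is refused whole if a number of a shift passes 0.05 or a number of a turn 0.15, either way. A call with a gripper value outside its range is refused whole. OPENING is the finger opening in m, from 0 to 0.094, set as the call begins (- or left out, the last holds). The fingers move at their own pace and stop on an object; FORCE is the grip in N (left out, the last holds). Time passes only in rows, so rows that do not move let the fingers close. It gives the time, the measured TCP pose, the force and the opening at its end, in the units of the state.
- ctrl.get_obs(): the state, without advancing time (a new reading comes with each control period).
- imaging.camera(name): name is "scene" or "side" or "wrist"; returns the picture (384x512x3 uint8, red, green, blue); there is no depth.
- imaging.camera_model(name): a dict with "camera_matrix" (3x3 intrinsics, pixels), "position" and "attitude" of the camera in the world. Camera axes: x right, y up, looking along -z (the intrinsics and any distortion apply to the point x, -y, -z); pixel columns grow to the right and rows downward; lengths in m; the calibration is good to about 2 mm. A picture is of the moment at which its call begins: read the wrist's pose just before it. camera_model takes no time and is no camera call; for the wrist camera it gives the pose at the moment of the call.
- ctrl.hand_in(): hands the job in, once; it reports no verdict.
The state is a dict: "time_s": time; "qpos": joint angles; "joint_vel": joint speeds; "tau": joint torques, N m; "ee_pos": TCP position; "eef_rot": TCP orientation; "force": force on the tool from outside, world axes, zero at the start; "moment": the same for the moment, N m; "grip_width": finger opening in m.
Only numpy, scipy, OpenCV 4.12 (cv2) and the standard library are available. Lean on these libraries where they do the work, as an engineer would, in place of code of your own. Each camera call takes 0.05 s, during which the arm holds its last target. There are 200 camera calls.

### The job

The office supply case is packed, but the orange pen case was left standing on end in it: lay the pen case flat inside, then close the blue lid and press it down onto its springy seal. Then swing the red-handled hook through the lid's ring, fully home, so that the lid stays held down flush by itself. Do not force anything (keep pushes on the case below 50 N), and leave the mug, stamp and tape dispenser where they are.

Things in the scene. Friction and masses are not known exactly. Their poses are not given: they have to be found in the camera images.
- case: White metal box fixed to the desk, 140 mm (its x) by 240 mm (its y) by 85 mm high, open on top; walls and floor 4 mm thick. Origin: centre of its underside. Its +x side is the clasp side (hook, red handle, rubber seal); the blue lid is hinged along the top edge of its -x side.
- seal_top (a point): Middle of the top of the black rubber seal strip (200 mm long, 6 mm wide, along the case's y at case x = 62 mm) just inside the clasp-side rim. It stands 14 mm above the rim and is sprung: 0.6 N per mm, 8 N when pressed level with the rim.
- lid (a joint): Angle of the blue lid, rad: 0 = fully shut, 1.57 = upright, 1.85 = open stop. Hinge line along the case's y at case x = -70, z = 85 mm. Lid 142 mm from hinge to free edge, 240 mm wide, 8 mm thick; shut, its top is at z = 93.5 mm. The stiff hinge (0.5 N m) holds the lid wherever it is left. It meets the sprung seal at about 0.105 rad.
- lid_edge (a point): Middle of the lid's free edge, on its outer face, 140 mm from the hinge line. Pressing the lid fully down here takes 3 N to meet the seal and about 11 N at the bottom stop; let go, it springs back to about 0.035 rad, low enough for the hook to catch the ring. Left unpressed, the ring stands too high and the hook passes under it.
- ring (a point): Centre of the steel ring (staple) under a tongue on the middle of the lid's free edge; opening 12 mm wide, about 17 mm high, facing along the case's y. With the lid shut it lies 14 mm outside the clasp face (case x = 84, y = 0, z = 81 mm) and its lower bar, 6 mm thick, is at z = 70 mm.
- hook (a joint): Angle of the steel C-hook and its red handle, rad: 0 = fully home (through the ring, handle level, hard stop), 1.5 = open stop (handle up). Axis along the case's x through case y = 0, z = 36 mm. The hook is a spiral of 41 to 45 mm radius, 8 mm thick; it enters the ring at about 0.75 and then draws the lid down. Stays where left.
- hook_handle (a point): Centre of the red handle bar, 12 mm thick, along the case's x from 28 to 62 mm outside the clasp face (this point: 47 mm outside). At hook angle q it is at case y = 75 cos(q + 0.087), z = 36 + 75 sin(q + 0.087) mm: shut it by pushing it over towards +y and down, 2 N at first, 4 to 9 N in the ring. A steel arm 32 mm outside joins it to the pivot.
- pencase_center (a point): Centre of the orange hard pen case, 60 mm (its x) by 36 mm (its y) by 130 mm (its z, its length), 0.1 to 0.2 kg. It starts standing on end on the case's floor near the case's -y end, sides about parallel to the case's; pushed near its top towards the case's +y it falls and lies flat.
- mug_center (a point): Centre of a white mug (bystander), 72 mm across, 90 mm high, handle on one side.
- stamp_center (a point): Centre of a yellow and black office stamp (bystander), 50 by 38 by 70 mm high.
- dispenser_center (a point): A point 35 mm above the base centre of a grey desk tape dispenser (bystander), 150 by 60 mm, 100 mm high.

How it is judged:
On the way, in this order (a step that is already met when the one before it is completed fails the run):
1. the pen case lies flat inside the case (angle between pencase_center's own z axis and vertical between 1.4 and 1.74 rad and z of pencase_center in the frame of case below 0.045 m and x of pencase_center in the frame of case between -0.07 and 0.07 m and y of pencase_center in the frame of case between -0.12 and 0.12 m), for 0.2 s.
2. the lid is pressed down onto its seal (value of joint lid below 0.055 rad), for 0.2 s.
3. the hook is swung home through the ring, with the lid down (value of joint hook below 0.12 rad and value of joint lid below 0.025 rad), for 0.2 s.
At the end, for the whole second after the job is handed in: The pen case lies flat (within 10 degrees) and still inside the case, the lid is shut within 0.025 rad (about 3.5 mm at its free edge) and the hook is within 0.12 rad of fully home, which holds the lid down against its seal (all of step 1 and all of step 3); the robot touches nothing.
It fails at once if the case, its lid or hook is pushed with more than 50 N (contact force between any of the fingers, the arm and case above 50 N).
It fails at once if the mug is moved by more than 20 mm or tipped over (distance of mug_center from where it was at the start of the episode above 0.02 m or angle between mug_center's own z axis and vertical above 0.5 rad).
It fails at once if the stamp is moved by more than 20 mm or tipped over (distance of stamp_center from where it was at the start of the episode above 0.02 m or angle between stamp_center's own z axis and vertical above 0.5 rad).
It fails at once if the tape dispenser is moved by more than 20 mm or tipped over (distance of dispenser_center from where it was at the start of the episode above 0.02 m or angle between dispenser_center's own z axis and vertical above 0.5 rad).
It also fails if it takes over 51 s, if anything falls off the work surface, if the arm or the gripper's body presses on something with over 40 N, if the wrist force passes 120 N, or if a joint passes its speed limit or range.

## Working session

There is one attempt and no reset: what is moved stays moved. The work goes in short steps, Python scripts to look and compute and a shell command to move; the robot and the scene stay as the last step left them, time stands still between calls to the robot, and variables do not carry over. Pictures are saved under pics/ and viewed, about 8 in all and at most 12, crops included, and the job is handed in when it is done.

```bash
mkdir -p pics; ls; python3 - <<'E'
from station import ctrl, imaging
import cv2
print(ctrl.get_obs())
for n in ("scene","side"):
    im=imaging.camera(n); m=imaging.camera_model(n); print(n,m)
    cv2.imwrite(f"pics/{n}0.png",im[:,:,::-1])
E
```

```text
pics
{'time_s': 0.0, 'qpos': array([ 1.13239672e+00,  3.00476764e-01,  1.52157207e+00,  3.13193278e-06,
        1.32069654e+00, -6.66235700e-02]), 'joint_vel': array([-0.00024317, -0.00084997, -0.00118082,  0.00093261, -0.00128299,
        0.00161529]), 'tau': array([-1.28942604e-03, -5.31796539e+01, -3.52737772e+01,  7.07698753e-02,
        2.42694304e-02, -1.37886700e-04]), 'ee_pos': array([0.19969367, 0.51216626, 0.18598705]), 'eef_rot': array([-3.14151289e+00,  1.14996002e-03,  1.19901956e+00]), 'force': array([-0.23857008,  0.35216639,  0.16016741]), 'moment': array([-0.00996228,  0.00293723,  0.05155903]), 'grip_width': 0.09343777988135764}
scene {'camera_matrix': array([[441.37794538,   0.        , 252.10488556],
       [  0.        , 441.37794538, 184.50030756],
       [  0.        ,   0.        ,   1.        ]]), 'position': array([ 1.00014828, -0.4352087 ,  0.59371194]), 'attitude': array([0.86409342, 0.00610784, 0.76961634])}
side {'camera_matrix': array([[453.25379956,   0.        , 257.90225931],
       [  0.        , 453.25379956, 191.24937064],
       [  0.        ,   0.        ,   1.        ]]), 'position': array([ 0.45040427, -0.59080548,  0.70877439]), 'attitude': array([ 0.74215768, -0.01215935, -0.1928365 ])}
```

View pics/scene0.png

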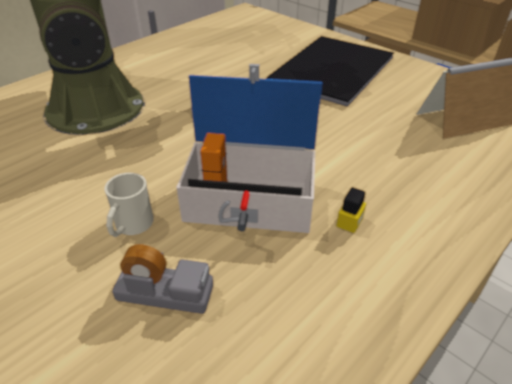

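View pics/side0.png

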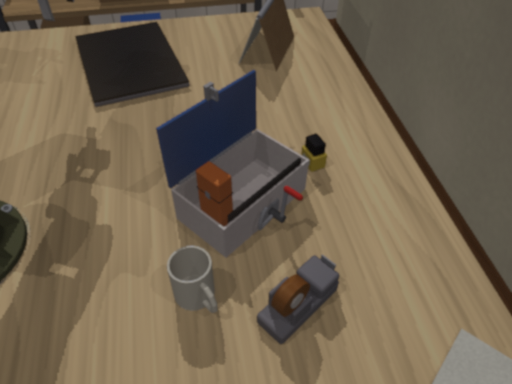

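Scene picture: case at about (250,190), with the clasp side facing the camera, the lid upright, the pen case at the left (-y) end and the red handle up at (245,200). The mug is at (130,205), the dispenser at (165,285) and the stamp at (352,210). I'll enlarge both pictures to read the corners.

```bash
python3 - <<'E'
import cv2
for n,(x,y) in {"scene":(170,60),"side":(155,65)}.items():
    im=cv2.imread(f"pics/{n}0.png")[y:y+190,x:x+200]
    cv2.imwrite(f"pics/{n}0c.png",cv2.resize(im,None,fx=3,fy=3,interpolation=cv2.INTER_CUBIC))
E
```

```text
(no output)
```

View pics/scene0c.png

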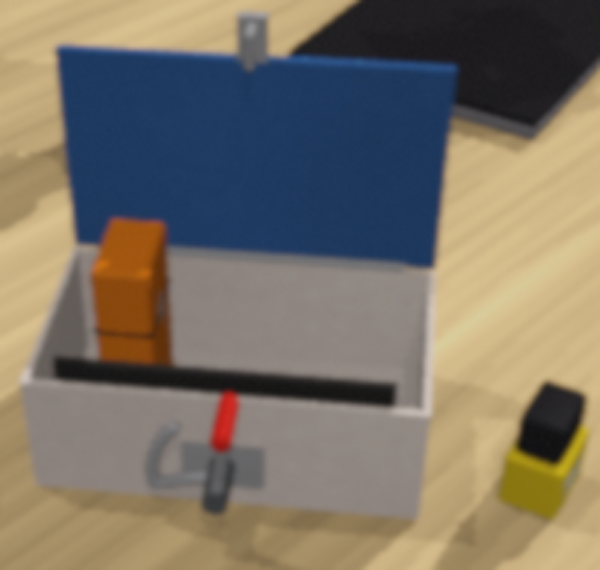

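View pics/side0c.png

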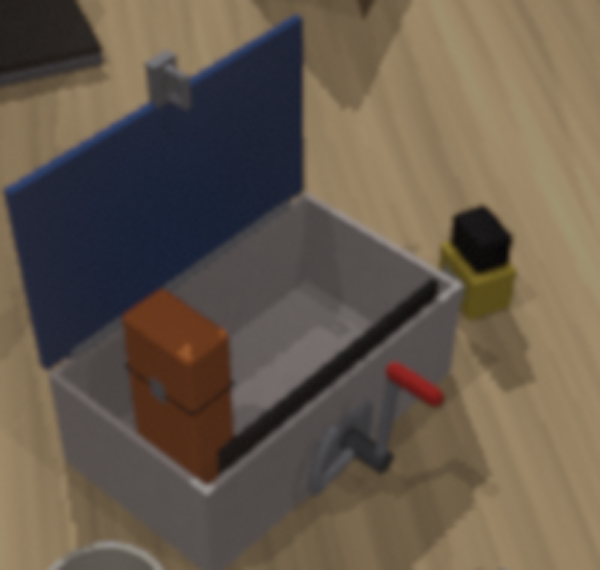

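```bash
cat > fit.py <<'E'
import numpy as np
from scipy.optimize import least_squares
from scipy.spatial.transform import Rotation as Ro
CAM={'scene':((441.378,252.105,184.5),[1.00014828,-0.4352087,0.59371194],[0.86409342,0.00610784,0.76961634]),
'side':((453.254,257.902,191.249),[0.45040427,-0.59080548,0.70877439],[0.74215768,-0.01215935,-0.1928365])}
def proj(n,P):
    (f,cx,cy),t,a=CAM[n]; p=(np.asarray(P)-t)@Ro.from_euler('xyz',a).as_matrix()
    return np.c_[cx-f*p[:,0]/p[:,2], cy+f*p[:,1]/p[:,2]]
def c2w(v,P): # v=x,y,yaw
    return Ro.from_euler('z',v[2]).apply(P)+[v[0],v[1],0]
def w2c(v,P): return Ro.from_euler('z',-v[2]).apply(np.asarray(P)-[v[0],v[1],0])
if __name__=="__main__":
    off={'scene':(170,60),'side':(155,65)}
    px=lambda n,l: np.array(l)/3+off[n]
    corners={'scene':[(25,382),(430,412),(38,485),(417,517),(432,265),(60,47),(456,66)],'side':[(210,490),(460,288),(52,370),(305,195),(8,190),(300,18)]}
    C={'scene':lambda L:[(70,-120,85),(70,120,85),(70,-120,0),(70,120,0),(-70,120,85),L[0],L[1]],'side':lambda L:[(70,-120,85),(70,120,85),(-70,-120,85),(-70,120,85),L[0],L[1]]}
    def lid(q): # inner/upper free edge
        r=142; return [(-70+r*np.cos(q),s*120,85+r*np.sin(q)) for s in(-1,1)]
    H={'scene':[(229,396),(221,446)],'side':[(396,371),(437,399)]}
    def hand(q): return [(70+o,75*np.cos(q+.087),36+75*np.sin(q+.087)) for o in(30,60)]
    T={'scene':[(112,220),(166,222),(152,275),(95,265)],'side':[(163,292),(228,332),(190,360),(125,318)]}
    def top(p): # order differs per view
        R=Ro.from_euler('z',p[2])
        k={'scene':[(-30,-18),(-30,18),(30,18),(30,-18)],'side':[(-30,18),(30,18),(30,-18),(-30,-18)]}
        return {n:R.apply([(a,b,0) for a,b in l])+[p[0]*1e3,p[1]*1e3,134] for n,l in k.items()}
    def res(v):
        r=[]
        tt=top(v[5:8])
        for n in CAM:
            r+=[proj(n,c2w(v,np.array(C[n](lid(v[3])))/1e3))-px(n,corners[n]),
                proj(n,c2w(v,np.array(hand(v[4]))/1e3))-px(n,H[n]),
                proj(n,c2w(v,tt[n]/1e3))-px(n,T[n])]
        return np.vstack(r).ravel()
    s=least_squares(res,[.5,.2,-.5,1.6,1.4,0,-.08,0],loss='soft_l1'); print(s.x.round(4)); print(res(s.x).reshape(-1,2).round(1).tolist())
    v=s.x
    R=lambda n,p,z:0
    for n,(u,w),z in (('scene',(130,178),.09),('side',(190,262),.09),('scene',(355,193),.07),('side',(316,142),.07),('scene',(165,290),.03),('side',(300,300),.03)):
        (f,cx,cy),t,a=CAM[n]; d=Ro.from_euler('xyz',a).apply([(u-cx)/f,-(w-cy)/f,-1]); k=(z-t[2])/d[2]
        P=t+k*d; print(n,P.round(3),w2c(v,P).round(3))
E
python3 fit.py
```

```text
[ 0.5473  0.0204 -0.9234  1.6212  1.376  -0.0069 -0.0664  0.0086]
[[-1.6, 0.6], [0.5, 1.2], [-0.6, 0.3], [0.9, 0.5], [1.0, 2.1], [-2.0, -0.2], [0.0, 0.4], [0.0, 1.9], [0.2, -2.3], [-0.8, -1.1], [0.3, -0.6], [-0.5, 0.8], [-1.6, 2.8], [-0.3, 0.8], [0.8, -2.1], [-1.0, 0.8], [0.5, -1.6], [-0.3, 0.1], [0.1, -1.8], [-1.1, -0.9], [-1.7, -1.9], [0.1, -3.5], [2.1, -1.2], [0.5, 0.4], [-1.6, -1.9]]
scene [ 0.417 -0.152  0.09 ] [ 0.059 -0.208  0.09 ]
side [ 0.429 -0.168  0.09 ] [ 0.079 -0.208  0.09 ]
scene [0.72  0.113 0.07 ] [0.03  0.194 0.07 ]
side [0.719 0.1   0.07 ] [0.04  0.185 0.07 ]
scene [ 0.615 -0.236  0.03 ] [ 0.245 -0.1    0.03 ]
side [ 0.6   -0.236  0.03 ] [ 0.236 -0.113  0.03 ]
```

The fit is consistent to 1–2 px, about 3 mm: case at (0.547, 0.020) m, yaw -0.923, lid at 1.62, hook at 1.38, pen case at case (-7, -66) mm. First I'll rise, close the jaws, and turn so that tool x is case +y and tool y is case +x.

```bash
cat > st.py <<'E'
from station import ctrl
import numpy as np; from fit import w2c
V=[.5473,.0204,-.9234]
o=ctrl.get_obs(); p=w2c(V,o['ee_pos']); p[2]-=.019
print('t',round(o['time_s'],2),'tip in case mm',(p*1e3).round(1),'yaw',o['eef_rot'][2].round(3),'F(case)',w2c([0,0,V[2]],o['force']).round(1),'open',round(o['grip_width'],3))
E
python3 -m handwheel '[[[0,0,-0.03,0.14],[0,0,-0.03,0.14],[0,0,-0.03,0.14],[0,0,-0.03,0.13],[0,0,-0.01,0]]]' 0 20; python3 st.py
```

```text
time_s: 0.6
ee_pos: [0.1992, 0.5111, 0.3169]
eef_rot: [3.137, 0.008, 0.629]
force: [0.4, -0.2, 0.2]
grip_width: 0.0572
t 0.6 tip in case mm [-601.4   18.3  297.9] yaw 0.629 F(case) [0.4 0.1 0.2] open 0.057
```

```bash
python3 -m handwheel '[[[-0.01,0.045,0,-0.02],[-0.01,0.045,0,0],[-0.01,0.045,0,0],[-0.01,0.045,0,0],[-0.01,0.045,0,0],[-0.01,0.045,0,0],[-0.01,0.045,0,0],[-0.01,0.045,0,0],[-0.01,0.045,0,0],[-0.01,0.045,0,0]]]' >/dev/null; python3 st.py
```

```text
t 1.6 tip in case mm [-137.9  -78.2  290.6] yaw 0.704 F(case) [-0.4  1.  -0. ] open 0.001
```

```bash
python3 -m handwheel '[[[-0.01,0.04,0,0.05],[-0.01,0.04,0,0],[-0.01,0.04,0,0],[-0.01,0.02,0,0],[0,0,0,0],[0,0,0.04,0],[0,0,0.04,0],[0,0,0.04,0],[0,0,0.03,0],[0,0,0,0]]]' >/dev/null; python3 st.py
```

```text
t 2.6 tip in case mm [   8.1 -124.   127.4] yaw 0.685 F(case) [0.1 0.2 0.6] open 0.001
```

```bash
python3 -m handwheel '[[[0,-0.014,0.012,0.035],[0.01,0,0,0],[0.01,0,0,0],[0.008,0,0,0],[0.008,0,0,0],[0.008,0,0,0],[0.008,0,0,0]]]' >/dev/null; python3 st.py
python3 -m handwheel '[[[0.01,0,0,0],[0.01,0,0,0],[0.01,0,0,0],[0.01,0,0,0]]]' >/dev/null; python3 st.py; python3 - <<'E'
from station import imaging
import cv2
a=imaging.camera("scene")[50:242,150:406]; b=imaging.camera("side")[60:252,130:386]
im=cv2.vconcat([a,b])[:,:,::-1]
cv2.imwrite("pics/p1.png",cv2.resize(im,None,fx=1.5,fy=1.5,interpolation=cv2.INTER_CUBIC))
E
```

```text
t 3.3 tip in case mm [ -5.9 -65.7 119.7] yaw 0.659 F(case) [-0.4 -0.   0.5] open 0.001
t 3.7 tip in case mm [ -6.3 -22.2 118.7] yaw 0.659 F(case) [-0.6  0.2 -0.3] open 0.001
```

View pics/p1.png

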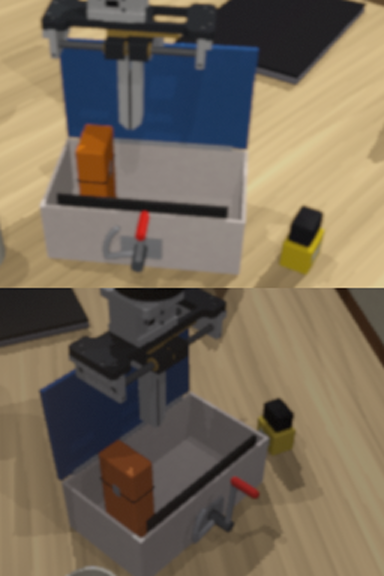

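The pen case is still standing and the finger passed by it without contact. I'll project the expected tip and refit the pen case, leaving its height and axes free, to find the disagreement.

```bash
python3 - <<'E'
from fit import *
from scipy.optimize import least_squares as LS
V=[.5473,.0204,-.9234]
tri=lambda a,b: LS(lambda P: np.r_[proj('scene',[P])[0]-a,proj('side',[P])[0]-b],[.5,0,.1])
s=tri((236.7,135.3),(231,151)); print('tip',(w2c(V,s.x)*1e3).round(1),s.fun.round(1))
tip=c2w(V,[-.0063,-.0222,.1187]); print(proj('scene',[tip]),proj('side',[tip]))
S=np.array([(112,220),(166,222),(152,275),(95,265)])/3+(170,60)
D=np.array([(125,318),(163,292),(228,332),(190,358)])/3+(155,65)
for a,b in zip(S,D):
    s=tri(a,b); print((w2c(V,s.x)*1e3).round(1),s.fun.round(1))
print('boxes'); 
for a,b in (((25,382),(210,490)),((430,412),(460,288)),((432,265),(305,195)),((60,47),(8,190)),((456,66),(300,18))):
    s=tri(np.array(a)/3+(170,60),np.array(b)/3+(155,65)); print((w2c(V,s.x)*1e3).round(1),s.fun.round(1))
E
```

```text
tip [ -6.4 -22.3 153.4] [ 0.2 -0.5  0.1  0.5]
[[237.52692429 150.72105895]] [[231.74696748 165.33333069]]
[-34.5 -83.5 131.7] [-0.3  0.7 -0.1 -0.7]
[-36.4 -50.4 130.2] [-0.6  1.2 -0.2 -1.3]
[ 18.  -49.1 130.3] [-0.4  0.8 -0.2 -0.9]
[ 20.  -82.7 135.8] [-0.5  1.  -0.2 -1.1]
boxes
[  68.5 -117.9   84.7] [-0.1  0.3 -0.1 -0.3]
[ 68.8 118.3  83.7] [-0.6  1.2 -0.3 -1.5]
[-69.  116.7  87.4] [-0.6  1.3 -0.2 -1.5]
[ -80.1 -117.6  224.5] [-0.2  0.3 -0.  -0.3]
[-77.1 119.3 225.8] [-0.4  1.  -0.1 -1.2]
```

```bash
python3 - <<'E'
from station import ctrl,imaging
o=ctrl.get_obs(); print({k:o[k].round(4) for k in('qpos','ee_pos','eef_rot','force','moment')}); print(imaging.camera_model('wrist'))
import cv2
a=imaging.camera("scene")[40:190,170:310];b=imaging.camera("side")[30:180,160:300]
cv2.imwrite("pics/p2.png",cv2.resize(cv2.hconcat([a,b])[:,:,::-1],None,fx=2.8,fy=2.8,interpolation=cv2.INTER_CUBIC))
E
```

```text
{'qpos': array([-0.0386,  0.3037,  1.6347, -0.015 ,  1.2199, -0.6933]), 'ee_pos': array([0.5258, 0.0122, 0.1376]), 'eef_rot': array([3.1415, 0.0218, 0.6599]), 'force': array([ 0.0638, -0.6675, -0.4945]), 'moment': array([-0.0322, -0.0176,  0.0106])}
{'camera_matrix': array([[326.72337326,   0.        , 252.05409012],
       [  0.        , 326.72337326, 189.69422059],
       [  0.        ,   0.        ,   1.        ]]), 'position': array([0.48301662, 0.07406056, 0.33594701]), 'attitude': array([-0.25822066,  0.02233547,  0.65874428])}
```

View pics/p2.png

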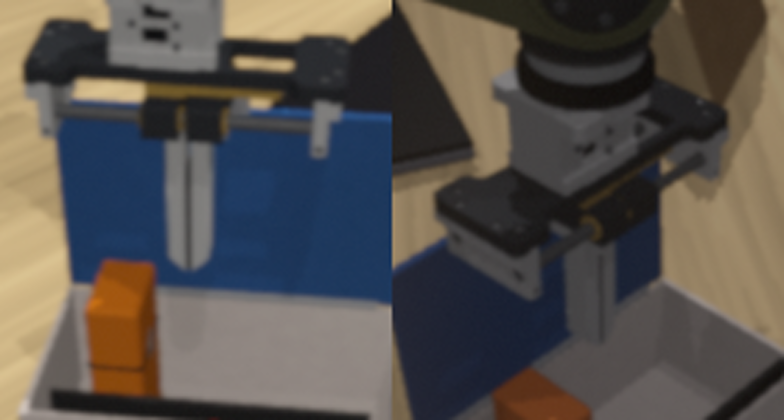

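The tip seen by two cameras, with under 0.6 px disagreement, is at z≈153 mm. The state implies 119, while x and y agree exactly. So the fingertips stand about 35 mm higher than the stated offset implies, which is why they passed over the pen case. I'll use tip z = TCP z + 15.5 mm and confirm it by contact. Next I'll go back and push lower.

```bash
sed -i "s/p\[2\]-=.019/p[2]+=.0155/" st.py
python3 -m handwheel '[[[-0.03,0,0,0],[-0.03,0,0,0],[-0.03,0,0,0],[-0.005,0,0,0],[0,0,0.015,0],[0,0,0.015,0],[0,0,0.01,0],[0,0,0,0]]]' >/dev/null; python3 st.py
```

```text
t 4.7 tip in case mm [  -4.9 -123.4  114.8] yaw 0.658 F(case) [0.  0.6 0. ] open 0.001
```

```bash

python3 -m handwheel '[[[0.01,0,0,0],[0.01,0,0,0],[0.008,0,0,0],[0.008,0,0,0],[0.008,0,0,0]]]' >/dev/null; python3 st.py
python3 -m handwheel '[[[0.01,0,0,0],[0.01,0,0,0],[0.01,0,0,0],[0.01,0,0,0]]]' >/dev/null; python3 st.py
python3 -m handwheel '[[[0.01,0,-0.005,0],[0,0,-0.02,0],[0,0,-0.03,0],[0,0,-0.03,0]]]' >/dev/null; python3 st.py; python3 - <<'E'
from station import imaging
import cv2
a=imaging.camera("scene")[50:242,150:406]; b=imaging.camera("side")[60:252,130:386]
im=cv2.vconcat([a,b])[:,:,::-1]
cv2.imwrite("pics/p3.png",cv2.resize(im,None,fx=1.5,fy=1.5,interpolation=cv2.INTER_CUBIC))
E
```

```text
t 5.2 tip in case mm [ -4.9 -74.6 115.7] yaw 0.658 F(case) [-0.  -0.5 -0. ] open 0.0
t 5.6 tip in case mm [ -5.5 -30.8 114.9] yaw 0.658 F(case) [-0.7  0.2  0.6] open 0.001
t 6.0 tip in case mm [ -7.4 -17.1 199.1] yaw 0.659 F(case) [-0.8 -0.5  0.6] open 0.0
```

View pics/p3.png

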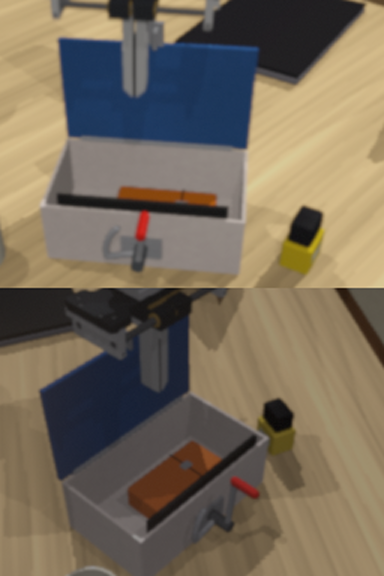

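The pen case lies flat in the case: orange block at (167,197) in the scene half. Next I'll go up and over behind the lid.

```bash

python3 -m handwheel '[[[0.005,0,-0.04,0],[0.005,0,-0.04,0],[0.005,-0.03,-0.005,0],[0,-0.03,0,0],[0,-0.03,0,0],[0,-0.025,0,0],[0,0,0,0]]]' >/dev/null; python3 st.py
```

```text
t 6.8 tip in case mm [-126.     1.6  288.3] yaw 0.657 F(case) [ 1.1 -0.6 -0.7] open 0.0
```

```bash

python3 -m handwheel '[[[0,0,0.04,0],[0,0,0.035,0],[0,0,0.025,0],[0,0,0,0],[0,0.01,0,0],[0,0.008,0,0],[0,0.006,0,0]]]' >/dev/null; python3 st.py
python3 -m handwheel '[[[0,0.006,0,0],[0,0.006,0,0],[0,0.006,0,0],[0,0.006,0,0]]]' >/dev/null; python3 st.py
```

```text
t 7.5 tip in case mm [-97.8   2.1 187.9] yaw 0.658 F(case) [ 0.6  0.5 -0.7] open 0.0
t 7.9 tip in case mm [-71.9   2.4 189.3] yaw 0.657 F(case) [-4.2 -0.4 -2.9] open 0.001
```

```bash

python3 -m handwheel '[[[0,0.008,0,0],[0,0.008,0,0],[0,0.009,0,0],[0,0.008,0.003,0],[0,0.008,0.004,0],[0,0.008,0.005,0],[0,0.007,0.005,0]]]' >/dev/null; python3 st.py
python3 -m handwheel '[[[0,0.007,0.006,0],[0,0.007,0.006,0],[0,0.007,0.007,0],[0,0.006,0.007,0]]]' >/dev/null; python3 st.py
```

```text
t 8.6 tip in case mm [-11.8   2.6 171.6] yaw 0.658 F(case) [-3.2 -1.8  1.3] open 0.001
t 9.0 tip in case mm [ 17.6   2.5 143.1] yaw 0.658 F(case) [-3.7 -0.   1.4] open 0.0
```

```bash

python3 -m handwheel '[[[0,0.006,0.008,0],[0,0.006,0.008,0],[0,0.006,0.008,0],[0,0.006,0.006,0],[0,0.005,0.005,0],[0,0.004,0.004,0]]]' >/dev/null; python3 st.py
```

```text
t 9.6 tip in case mm [ 54.1   2.3 100.1] yaw 0.658 F(case) [-3.9 -0.1  3.4] open 0.001
```

```bash

python3 -m handwheel '[[[0,0,0.004,0],[0,0,0.004,0]]]' >/dev/null; python3 st.py
```

```text
t 9.8 tip in case mm [55.4  2.3 92.5] yaw 0.657 F(case) [-3.2 -3.2  8.5] open 0.0
```

```bash

python3 -m handwheel '[[[0,0,0.002,0],[0,0,0.002,0]]]' >/dev/null; python3 st.py
python3 -m handwheel '[[[0,0,0.002,0]]]' >/dev/null; python3 st.py
```

```text
t 10.0 tip in case mm [55.7  2.4 89.9] yaw 0.657 F(case) [-10.2  -8.8  28.2] open 0.0
t 10.1 tip in case mm [55.7  2.5 89.9] yaw 0.658 F(case) [-11.4 -10.4  28.9] open 0.001
```

Bottomed out at 28 N with z no longer moving. Now I'll hold briefly, lift, and go beside the handle.

```bash

python3 -m handwheel '[[[0,0,0.0005,0],[0,0,0,0],[0,0,-0.02,0],[0,0,-0.03,0],[-0.02,0.02,0,0],[-0.02,0.03,0,0],[-0.005,0.01,0,0],[0,0,0,0]]]' >/dev/null; python3 st.py; python3 - <<'E'
from station import imaging
import cv2
a=imaging.camera("scene")[100:242,150:342]; b=imaging.camera("side")[100:252,160:352]
im=cv2.vconcat([a,b])[:,:,::-1]
cv2.imwrite("pics/p4.png",cv2.resize(im,None,fx=2,fy=2,interpolation=cv2.INTER_CUBIC))
E
```

```text
t 10.9 tip in case mm [118.8 -42.1 142.9] yaw 0.659 F(case) [-0.7  0.1 -0.3] open 0.0
```

View pics/p4.png

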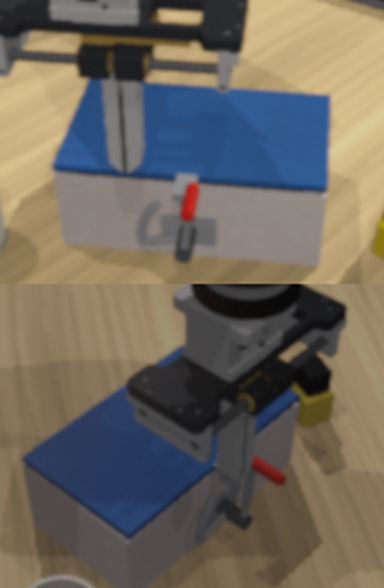

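The lid is down almost flush and the hook is still open, with the handle up at (190,200) in the scene half. Next I'll descend beside the handle and push it towards +y.

```bash

python3 -m handwheel '[[[0,0,0.025,0],[0,-0.001,0.02,0],[0,0,0,0],[0.01,0,0,0],[0.01,0,0,0],[0.006,0,0,0],[0.006,0,0,0]]]' >/dev/null; python3 st.py
python3 -m handwheel '[[[0.007,0,0.001,0],[0.007,0,0.002,0],[0.007,0,0.003,0],[0.006,0,0.003,0]]]' >/dev/null; python3 st.py
```

```text
t 11.7 tip in case mm [112.8  -3.4  98.8] yaw 0.665 F(case) [ 0.3 -2.7 -0.5] open 0.0
t 12.1 tip in case mm [112.7  26.2  89.9] yaw 0.666 F(case) [ 0.6 -2.1  0.4] open 0.0
```

```bash

python3 -m handwheel '[[[0.005,0,0.005,0],[0.004,0,0.004,0],[0.004,0,0.005,0]]]' >/dev/null; python3 st.py
python3 -m handwheel '[[[0.004,0,0.004,0],[0.003,0,0.003,0]]]' >/dev/null; python3 st.py
```

```text
t 12.4 tip in case mm [113.2  41.6  76.8] yaw 0.666 F(case) [-3.  -2.1  5.8] open 0.0
t 12.6 tip in case mm [112.9  48.5  68.9] yaw 0.666 F(case) [-0.1 -7.1  1.6] open 0.001
```

```bash

python3 -m handwheel '[[[-0.004,0,0,0],[0,0,-0.02,0],[0.02,0,0,0],[0.006,0,0,0],[0,0,0.008,0],[0,0,0.006,0],[0,0,0.006,0]]]' >/dev/null; python3 st.py
python3 -m handwheel '[[[0,0,0.005,0],[0,0,0.005,0]]]' >/dev/null; python3 st.py
```

```text
t 13.3 tip in case mm [113.   72.9  68.1] yaw 0.665 F(case) [-1.9 20.6 17.1] open 0.001
t 13.5 tip in case mm [113.   77.   60.5] yaw 0.666 F(case) [-5.   7.   9.1] open -0.0
```

```bash

python3 -m handwheel '[[[0,0,0.004,0],[0,0,0.004,0]]]' >/dev/null; python3 st.py
python3 -m handwheel '[[[0,0,0.003,0],[0,0,0.003,0]]]' >/dev/null; python3 st.py
```

```text
t 13.7 tip in case mm [112.8  79.5  54. ] yaw 0.666 F(case) [-3.2  6.8  7.3] open 0.0
t 13.9 tip in case mm [112.8  81.1  48.6] yaw 0.666 F(case) [-2.5  5.1  5.2] open 0.001
```

```bash

python3 -m handwheel '[[[0,0,0.003,0],[0,0,0.003,0]]]' >/dev/null; python3 st.py
python3 -m handwheel '[[[0,0,0.002,0]]]' >/dev/null; python3 st.py
```

```text
t 14.1 tip in case mm [112.8  82.3  42.9] yaw 0.666 F(case) [-2.7  4.8  5.7] open 0.0
t 14.2 tip in case mm [112.8  82.7  41. ] yaw 0.666 F(case) [-2.2  2.3 10.9] open 0.001
```

```bash
cat > look.py <<'E'
from station import imaging
import cv2,sys
a=imaging.camera("scene")[110:242,180:340]; b=imaging.camera("side")[110:252,200:360]
im=cv2.vconcat([a,b])[:,:,::-1]
cv2.imwrite(sys.argv[1],cv2.resize(im,None,fx=2.1,fy=2.1,interpolation=cv2.INTER_CUBIC))
E
python3 look.py pics/p5.png
```

```text
(no output)
```

View pics/p5.png

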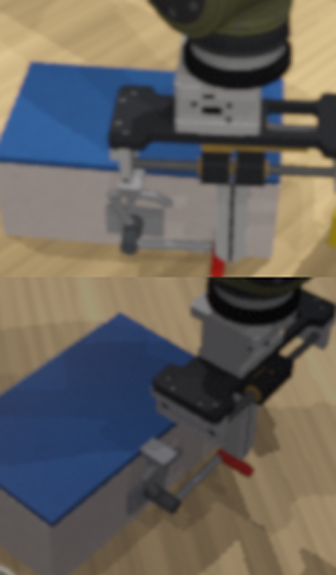

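The hook is through the ring and the handle is near level, but the rounded tip has slipped to the bar's outer side. I'll re-centre over the bar and press to the stop.

```bash

python3 -m handwheel '[[[0.003,0,-0.02,0],[-0.015,0,-0.005,0],[0,0,0,0],[0,0,0.008,0],[0,0,0.006,0],[0,0,0.004,0]]]' >/dev/null; python3 st.py
python3 -m handwheel '[[[0,0,0.003,0]]]' >/dev/null; python3 st.py
```

```text
t 14.9 tip in case mm [112.6  68.2  43.4] yaw 0.665 F(case) [-2.3 -1.6 21.9] open 0.001
t 15.0 tip in case mm [113.   68.8  42.1] yaw 0.665 F(case) [-11.7 -16.6  43.5] open 0.001
```

Hard stop reached, with force rising at constant z. Now I'll retreat and check.

```bash

python3 -m handwheel '[[[0,0,-0.003,0],[0,0,-0.02,0],[0,0,-0.04,0],[0,0,-0.04,0],[0,0,-0.04,0],[0,0,-0.04,0],[0,-0.04,-0.02,0],[0.0,-0.04,0,0],[0,-0.04,0,0],[0,-0.04,0,0]]]' >/dev/null; python3 st.py
python3 -m handwheel '[[[0,-0.04,0,0],[0,-0.04,0,0],[0,-0.04,0,0],[0,-0.04,0,0],[0,0,0,0],[0,0,0,0]]]' >/dev/null; python3 st.py;python3 look.py pics/p6.png
```

```text
t 16.0 tip in case mm [-53.6  61.6 242. ] yaw 0.661 F(case) [0.5 0.1 0.5] open 0.0
t 16.6 tip in case mm [-224.6   59.   236. ] yaw 0.667 F(case) [-0.2 -0.3 -0.3] open 0.0
```

View pics/p6.png

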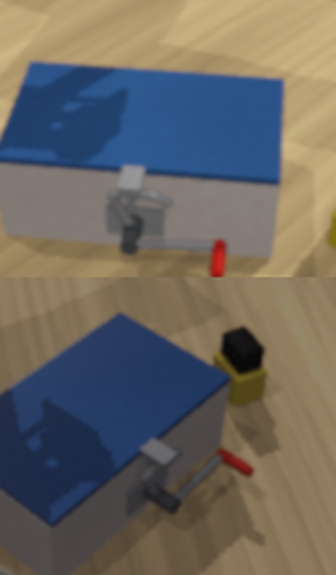

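Clear view: the lid is flush, the hook is through the ring and the handle is level. I'll check the hook and lid angles against the pixels.

```bash
python3 - <<'E'
from fit import *
V=[.5473,.0204,-.9234]
H={'scene':np.array([(220,245),(218,272)])/2.1+(180,110),'side':np.array([(222,178),(250,193)])/2.1+(200,110)}
def r(q): return np.vstack([proj(n,c2w(V,np.array([(70+o,75*np.cos(q[0]+.087),36+75*np.sin(q[0]+.087)) for o in(30,60)])/1e3))-H[n] for n in H]).ravel()
s=least_squares(r,[.1]);print('hook',s.x,s.fun.round(1))
L={'scene':np.array([(281,180)])/2.1+(180,110),'side':np.array([(228,382-277),(52,522-277)])/2.1+(200,110)}
def r(q):
    f=lambda y:(-70+142*np.cos(q[0]),y,85+142*np.sin(q[0])) 
    C={'scene':[f(120)],'side':[f(120),f(-120)]}
    return np.vstack([proj(n,c2w(V,np.array(C[n])/1e3))-L[n] for n in L]).ravel()
s=least_squares(r,[.1]);print('lid',s.x,s.fun.round(1))
E
```

```text
hook [-0.03155817] [ 0.4  0.5  0.2  0.5 -0.6 -1.  -1.8 -0.5]
lid [0.03686241] [ 0.3  1.3  1.6 -2.6  0.6  1.2]
```

```bash
python3 -c "
from station import ctrl
print(ctrl.hand_in())"; python3 st.py
```

```text
the job is handed in; nothing more can be done
None
the job is handed in; nothing more can be done
```

The pen case lies flat inside the case, the blue lid is shut on its seal, and the hook is swung home through the ring. I handed the job in at about 16.7 s with the arm well clear; no verdict was reported.

**What I did**
- **Pen case:** The first push passed over it. The camera images showed the fingertips about 35 mm higher than the state and the stated offset imply, although x and y agreed. I corrected for this, and the second push laid it flat.
- **Lid:** I swung it down from behind and pressed it to its bottom stop (28 N upward, about 32 N in total).
- **Hook:** I pushed the handle over and down to its hard stop.

**Last checks**
- **Hook angle:** Fitted from both cameras, it came out at -0.03 rad, which is fully home within the error.
- **Lid angle:** The pixel fit gave 0.037 rad, above the 0.025 limit, so it does not confirm that the lid is shut. Its residuals reached 2.6 px. I was not sure which edge of the 8 mm lid I had read, and that alone is worth about 0.06 rad. I relied instead on the lid looking flush and the hook being at its stop.
- **Forces:** The highest I read was about 48 N in total, on the hook's hard stop. That is close to the 50 N limit, and I only read the force between calls, so a short peak could have been higher.
- **Bystanders:** I did not measure them again. The stamp is undisturbed in the last picture. The mug and dispenser are not in it, but the arm was never driven against them.

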